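# Fit the dust collector's filter

### The job

Find the short filter cassette among the things in the black tray, take it out and slide it, mesh side up, into the slot at the front of the white dust collector, gently, until it is fully home against the stop inside. Leave everything else in the tray, and do not disturb the bottle and the jar.

Things in the scene. Friction and masses are not known exactly. Their poses are not given: they have to be found in the camera images.
- filter: The short filter cassette, to be fitted: flat white slab 120 long (own x) x 60 wide (y) x 12 thick, 0.12 kg. Its upper face (+z) has a recess 84 x 44, 7 deep, with grey mesh on its solid floor; rim 18 wide at the ends, 8 along the sides. The ends are alike: either may go in first. Origin: centre of its underside. It starts on the tray floor, length along the tray's x (see tray).
- long_filter: A spare cassette for another machine, of the same look and section but 160 long (60 wide, 12 thick, recess 124 x 44): not to be fitted. It lies likewise along the other of these two walls. Origin: centre of its underside, x along its length.
- buffer_block: Loose paper-covered nail buffer, 80 (x) x 26 (y) x 24 high, 40 g, in the tray's middle, in its far (+x) half. Origin: centre of its underside. May be pushed about within the tray.
- nail_brush: Loose nail brush with wooden back, 80 (x) x 26 (y) x 24 high, 40 g, beside the buffer. Origin: centre of its underside. May be pushed about within the tray.
- short_block: Loose cork block, 60 (x) x 26 (y) x 24 high, 40 g, lying in the recess of the long cassette. Origin: centre of its underside. May be pushed about within the tray.
- tray: Fixed open black tray, outside 210 (x) x 260 (y) x 45 high, walls and floor 5 thick. Origin: centre of its underside. The two cassettes lie flat along its +y and -y walls, either way round, 4 to 10 mm from the wall: no room there for a finger until the cassette is moved inwards, e.g. by shut fingertips pushing in its recess. Its middle is free in the near (-x) half.
- collector: Fixed white dust collector with round grille on top: a box 180 deep (x) x 190 wide (y) x 75 high. Origin: on the table in its middle plane, 40 in front of the front face, which lies at own x = +40 and looks to own -x, roughly to the robot. From the face a tongue 44 wide, 12 thick, top 30 above the table, stands out 70: the cassette can be laid on it; fingers fit down beside it.
- slot_mouth (a point): Middle of the lower edge of the slot in the collector's front face, 30 above the table, level with the tongue's top; x points into the slot, y along its width. The slot is 63 wide x 15 high, without lead-in, and ends in a rigid stop 114 behind the face.
- seat (a point): Where the short cassette's origin lies when fully home: on the slot's floor, 54 beyond the mouth along x. A seated cassette stands 6 out of the face, so the last part must be pushed at its rear end. The stop is rigid; the collector may be loaded with at most 45 N by the cassette.
- bottle: Standing bottle, 46 across, 130 high, 0.2 kg. Origin: centre of its base.
- jar: Standing jar with black cap, 50 across, 50 high, 0.15 kg. Origin: centre of its base.
Things that resemble listed ones, but are neither listed nor needed, are in the scene too. What is shaped like the filter but orange is not meant. What is shaped like the short_block but blue is not meant.

How it is judged:
On the way, in this order (a step that is already met when the one before it is completed fails the run):
1. the short cassette is lifted clear of the tray in the fingers (z of filter in the frame of tray above 0.06 m and contact force between the fingers and filter above 1 N), for 0.2 s.
2. its leading end is at least 25 mm into the slot (x of filter in the frame of seat between -0.089 and -0.005 m and y of filter in the frame of seat between -0.006 and 0.006 m and z of filter in the frame of seat between -0.005 and 0.006 m), for 0.05 s.
At the end, for the whole second after the job is handed in: Short cassette mesh side up in the slot, within 3 mm of fully home (4 mm sideways, -3 to +4 mm in height, 0.06 rad), at rest, released. The four other things: origins within the tray walls, under 55 mm above its underside. Bottle and jar upright (0.3 rad), within 30 mm of their start (x of filter in the frame of seat between -0.003 and 0.003 m and y of filter in the frame of seat between -0.004 and 0.004 m and z of filter in the frame of seat between -0.003 and 0.004 m and angle between the x axis of filter and the x axis of seat, either way round below 0.06 rad and angle between filter's own z axis and vertical below 0.15 rad and linear speed of filter below 0.01 m/s and x of long_filter in the frame of tray between -0.1 and 0.1 m and y of long_filter in the frame of tray between -0.125 and 0.125 m and z of each of long_filter, buffer_block, short_block, nail_brush in the frame of tray below 0.055 m and x of buffer_block in the frame of tray between -0.1 and 0.1 m and y of buffer_block in the frame of tray between -0.125 and 0.125 m and x of short_block in the frame of tray between -0.1 and 0.1 m and y of short_block in the frame of tray between -0.125 and 0.125 m and x of nail_brush in the frame of tray between -0.1 and 0.1 m and y of nail_brush in the frame of tray between -0.125 and 0.125 m and distance of each of bottle, jar from where it was at the start of the episode below 0.03 m and angle between each of bottle, jar's own z axis and vertical below 0.3 rad); the robot touches nothing.
It fails at once if the cassette is pressed against the dust collector with more than 45 N (contact force between filter and collector above 45 N).
It fails at once if the bottle or the jar is shoved 30 mm or tipped (distance of any of bottle, jar from where it was at the start of the episode above 0.03 m or angle between any of bottle, jar's own z axis and vertical above 0.3 rad).
It fails at once if another thing is taken out of the tray (100 mm above its underside) (z of any of long_filter, buffer_block, short_block, nail_brush in the frame of tray above 0.1 m).
It also fails if it takes over 64 s, if anything falls off the work surface, if the arm or the gripper's body presses on something with over 40 N, if the wrist force passes 120 N, or if a joint passes its speed limit or range.

### The arm

A 7-joint arm with a two-finger parallel gripper is mounted at the origin on the work surface. World frame = base frame: x ahead of the robot, y to its left, z up, the work surface at z = 0. Lengths are in m, angles in rad, forces in N, time in s.
With the tool pointing down it reaches from about 0.425 to 0.875 m from the base axis. Payload 4.7 kg.
Tool frame: the origin (TCP) lies on the centre line of the jaws, within the pads' length; the fingertips stand 14 mm ahead of it and the grasp point (between the pads) lies 5 mm behind it; z points along the fingers, y is the line along which they close (so a half turn about z gives the same grasp; the last joint's range is limited). The gripper opens to 87 mm and grips with 3 to 60 N. Pads are 19 mm wide; open, the fingers measure 117 mm over their backs; the gripper's body (75 mm by 190 mm) begins 51 mm behind the grasp point.
Start: joints at [-1.101, 0.321, -0.07, 1.45, 0.023, 1.371, -0.057], TCP at [0.286, 0.584, 0.237] pointing down, gripper open.
Joint ranges: [-2.86, 2.86], [-0.3, 2.09], [-1.38, 1.24], [0.06, 2.45], [-1.56, 4.7], [0.09, 2.05], [-2.69, 2.69]. Speed limits (rad/s): [2.57, 2.57, 3.14, 3.14, 3.14, 3.14, 3.14].

### API

Orientations are given as a rotation vector (axis times angle).
In Python, from bench import ctrl gives the robot as it stands.
- The arm moves only by the tool send_rows, never from a script. Its argument "steps" is a list of rows, each an object of numbers: "tx", "ty", "tz": the shift along the tool's x, y, z in units of 60 mm (1.0 is 60 mm); "turn": the turn about the tool's z in units of 8 degrees (1.0 is 8 degrees); "grip": the opening, from 0 (shut) to 1 (fully open). A call has 1 to 12 rows; each row shifts and turns the commanded pose from where the row before left it, along the tool's axes as they then stand; what a row does not reach is not made up. A row lasts 1/8 s, in which the tool goes at most 62.5 mm and 10.7 degrees, less where a joint would pass 70% of its speed; a pose out of reach is approached as far as the arm can. A call is refused whole if a number of a shift passes 1 or a number of a turn 1, either way. A call with a gripper value outside its range is refused whole. The fingers move at their own pace and stop on an object; "newtons" is the grip in N (left out, the last holds). Time passes only in rows, so rows that do not move let the fingers close. It gives the time, the measured TCP pose, the force, the opening and the grip force at its end, in the units of the state.
- ctrl.get_state(): the state, without advancing time (a new reading comes with each control period).
- ctrl.get_image(name): name is "scene" or "side" or "wrist"; returns a dict with "pixels" (400x640x3 uint8, red, green, blue), "K" (3x3 intrinsics, pixels), "dist" ([k1, k2, p1, p2, k3] as OpenCV has them; the pictures are not rectified), "cam_to_world" (4x4, takes a point from camera to world coordinates); the wrist camera has in their place "T_tool_cam" (4x4, takes a point from camera to tool coordinates, whose origin is the TCP and whose axes are the flange's). Camera axes: x right, y down, z forward; pixel columns grow to the right and rows downward; lengths in m; the calibration is good to about 2 mm. A picture is of the moment at which its call begins: read the wrist's pose just before it. There is no depth.
- ctrl.close_job(): hands the job in; it is judged then, once.
The state is a dict: "time": time; "joint_positions": joint angles; "qd": joint speeds; "joint_torque": joint torques, N m; "position": TCP position; "tool_rot": TCP orientation; "ft_force": force on the tool from outside, world axes, zero at the start; "torque": the same for the moment, N m; "grip_width": opening from 0.0 (shut) to 1.0 (fully open); "grip_force": force on a finger pad.
Only numpy, scipy, OpenCV 4.12 (cv2) and the standard library are available. Lean on these libraries where they do the work, as an engineer would, in place of code of your own. Each camera call takes 0.05 s, during which the arm holds its last target. There are 200 camera calls.

## Working session

There is one attempt and no reset: what is moved stays moved. The work goes in short steps, Python scripts to look and compute and a tool call to move; the robot and the scene stay as the last step left them, time stands still between calls to the robot, and variables do not carry over. Pictures are saved under pics/ and viewed, at most 10 in all, crops included, and the job is handed in when it is done.

Besides the shell and the picture viewer there is one more tool, called after "Request:" in YAML: its name, and indented under it one key for each argument. send_rows: Moves the arm, as the interface text tells. Its arguments: {"type":"object","properties":{"steps":{"type":"array"},"newtons":{"type":"number"}},"required":["steps"]}

```bash
mkdir -p pics
cat > h.py <<'E'
from bench import ctrl
import numpy as np, cv2
from scipy.spatial.transform import Rotation as R
def grab(name, fn):
    s=ctrl.get_state(); im=ctrl.get_image(name)
    cv2.imwrite('pics/'+fn+'.png', im['pixels'][:,:,::-1])
    if 'cam_to_world' in im: T=np.array(im['cam_to_world'])
    else:
        W=np.eye(4); W[:3,:3]=R.from_rotvec(s['tool_rot']).as_matrix(); W[:3,3]=s['position']
        T=W@np.array(im['T_tool_cam'])
    np.savez('pics/'+fn+'.npz',px=im['pixels'],K=im['K'],d=im['dist'],T=T)
    return fn
def load(fn): return np.load('pics/'+fn+'.npz')
def ray(v,p,z):
    p=np.array(p,float).reshape(-1,1,2)
    u=cv2.undistortPoints(p,v['K'],v['d'])[:,0]
    d=np.c_[u,np.ones(len(u))]@v['T'][:3,:3].T; o=v['T'][:3,3]
    return o+d*((z-o[2])/d[:,2])[:,None]
def proj(v,P):
    Ti=np.linalg.inv(v['T'])
    return cv2.projectPoints(np.array(P,float).reshape(-1,1,3),cv2.Rodrigues(Ti[:3,:3])[0],Ti[:3,3],v['K'],v['d'])[0][:,0]
E
python3 - <<'E'
from h import *
s=ctrl.get_state(); print(s)
for n in('scene','side','wrist'):
    grab(n,n+'0'); v=load(n+'0'); print(n,v['T'].round(3).tolist(),v['K'].round(1).tolist())
E
```

```text
{'time': 0.0, 'joint_positions': array([-1.1009072 ,  0.32182076, -0.07012269,  1.45170642,  0.02262658,
        1.37079247, -0.05688231]), 'qd': array([-1.68781321e-03,  1.79575227e-03, -5.49529558e-05,  2.33033386e-04,
        7.75775900e-04, -1.31059991e-04,  2.27693347e-04]), 'joint_torque': array([ 2.95278733e-05, -4.91289318e+01, -4.03697211e-01, -3.12529886e+01,
       -6.39509107e-02,  4.36582498e-02,  1.52263888e-04]), 'position': array([0.28590429, 0.58314314, 0.23544748]), 'tool_rot': array([-7.09558501e-01, -3.06007711e+00,  3.00220985e-03]), 'ft_force': array([ 0.17715758, -0.08458136, -0.17056457]), 'torque': array([ 0.01223162,  0.01203752, -0.03334131]), 'grip_force': 0.0, 'grip_width': 1.000941055092263}
scene [[0.829, 0.457, -0.323, 0.92], [0.559, -0.661, 0.5, -0.496], [0.015, -0.595, -0.803, 0.957], [0.0, 0.0, 0.0, 1.0]] [[461.4, 0.0, 322.9], [0.0, 461.4, 199.8], [0.0, 0.0, 1.0]]
side [[-0.685, -0.413, 0.601, 0.064], [-0.729, 0.409, -0.549, 0.513], [-0.019, -0.814, -0.581, 0.554], [0.0, 0.0, 0.0, 1.0]] [[384.0, 0.0, 323.0], [0.0, 384.0, 201.9], [0.0, 0.0, 1.0]]
wrist [[0.44, 0.869, 0.224, 0.224], [0.898, -0.426, -0.111, 0.613], [-0.001, 0.25, -0.968, 0.384], [0.0, 0.0, 0.0, 1.0]] [[350.3, 0.0, 315.0], [0.0, 350.3, 201.7], [0.0, 0.0, 1.0]]
```

View pics/scene0.png

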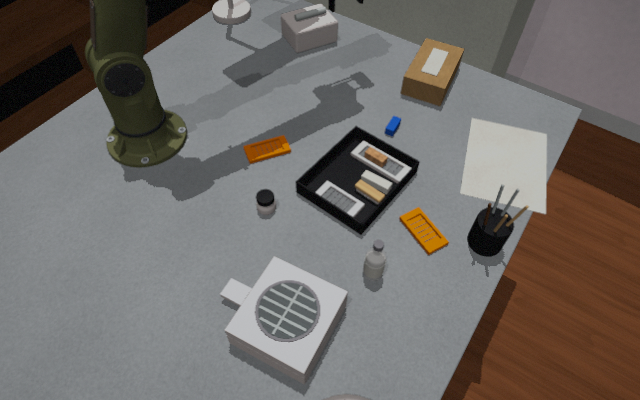

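View pics/side0.png

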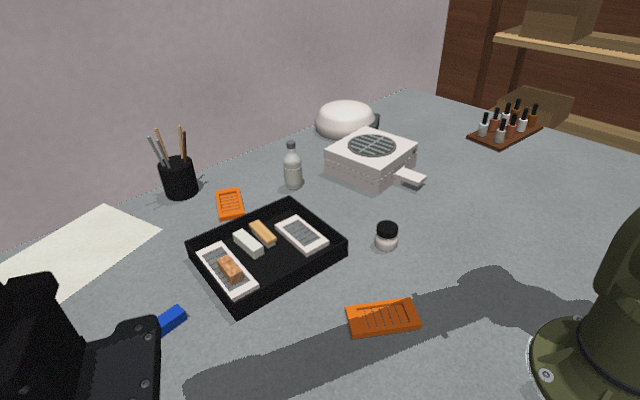

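The scene view shows the short cassette at about (340,199), the long one at (380,160) with the cork block, and the buffer and brush near (375,185). The jar is at (266,203), the bottle at (374,260), and the collector at (288,315) with its tongue at (237,292). The side view agrees.

Run:
```python
from h import *
v=load('scene0')
print('tray',ray(v,[(357,129),(418,165),(362,228),(298,183)],.045).round(3).tolist())
print('filt',ray(v,[(327,182),(364,202),(353,216),(316,196)],.017).round(3).tolist())
print('coll',ray(v,[(347,294),(273,259),(229,320),(306,358)],.075).round(3).tolist())
print('tongue',ray(v,[(233,279),(222,297),],.03).round(3).tolist())
print('jar',ray(v,[(265,195)],.05).round(3).tolist(),'bottle',ray(v,[(378,244)],.13).round(3).tolist())
# masks
w=load('side0')
print('side jar',ray(w,[(387,226)],.05).round(3).tolist(),'bottle',ray(w,[(291,144)],.13).round(3).tolist())
print('side tongue',ray(w,[(427,179),(413,187)],.03).round(3).tolist())
```

```text
tray [[0.493, 0.33, 0.045], [0.694, 0.308, 0.045], [0.675, 0.056, 0.045], [0.471, 0.08, 0.045]]
filt [[0.517, 0.144, 0.017], [0.631, 0.143, 0.017], [0.63, 0.091, 0.017], [0.52, 0.09, 0.017]]
coll [[0.741, -0.119, 0.075], [0.565, -0.141, 0.075], [0.577, -0.3, 0.075], [0.747, -0.275, 0.075]]
tongue [[0.505, -0.213, 0.03], [0.513, -0.259, 0.03]]
jar [[0.429, 0.0, 0.05]] bottle [[0.746, -0.011, 0.13]]
side jar [[0.43, 0.002, 0.05]] bottle [[0.733, 0.003, 0.13]]
side tongue [[0.493, -0.238, 0.03], [0.496, -0.183, 0.03]]
```

View pics/wrist0.png

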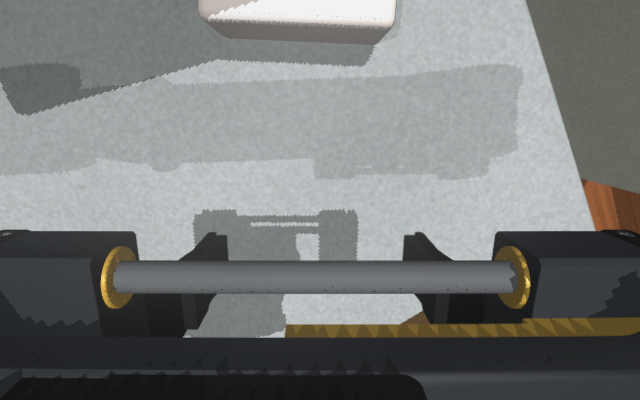

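The wrist view shows only the table and the fingers, which hide rows below about 230. I'll move to a high vantage point that sees both the tray and the collector.

```bash
cat >> h.py <<'E'
def yaw(s=None):
    s=s or ctrl.get_state(); M=R.from_rotvec(s['tool_rot']).as_matrix(); return np.degrees(np.arctan2(M[1,0],M[0,0]))
def plan(target,yw=None,p0=None,y0=None):
    """turn units (first), then tool shift units after turning"""
    s=ctrl.get_state(); p=np.array(s['position'] if p0 is None else p0); y=yaw(s) if y0 is None else y0
    t=0 if yw is None else -(((yw-y)+180)%360-180)/8
    a=np.radians(y if yw is None else yw); d=np.array(target)-p
    x=np.array([np.cos(a),np.sin(a),0]); yy=np.array([np.sin(a),-np.cos(a),0])
    print('turn %.2f  tx %.3f ty %.3f tz %.3f'%(t,d@x/.06,d@yy/.06,-d[2]/.06))
E
python3 - <<'E'
from h import *
print(yaw()); plan((.645,.03,.35),178)
E
```

```text
153.89044260210414
turn -3.01  tx -6.302 ty -9.007 tz -1.905
```

Request:
send_rows:
  steps:
    - {"turn": -1,"tz": -0.64}
    - {"turn": -1,"tz": -0.64}
    - {"turn": -1,"tz": -0.63}
    - {"tx": -0.53,"ty": -0.75}
    - {"tx": -0.53,"ty": -0.75}
    - {"tx": -0.53,"ty": -0.75}
    - {"tx": -0.53,"ty": -0.75}
    - {"tx": -0.53,"ty": -0.75}
    - {"tx": -0.53,"ty": -0.75}
    - {"tx": -0.53,"ty": -0.75}
    - {"tx": -0.53,"ty": -0.75}
    - {"tx": -0.53,"ty": -0.75}

```text
validation failed for argument at $.st...
```

Request:
send_rows:
  steps:
    - {"tx": -0.51,"ty": -0.75}
    - {"tx": -0.51,"ty": -0.75}
    - {"tx": -0.51,"ty": -0.75}
    - {"grip": 0}
    - {"grip": 0}
    - {"grip": 0}

```text
validation failed for argument at $.st...
```

Run:
```python
from h import *
s=ctrl.get_state(); print(s['time'],s['position'],yaw(s),np.abs(s['qd']).max()); grab('wrist','w1')
```

```text
0.15 [0.28595546 0.5832731  0.23572387] 153.89044260210414 0.00477643147787293
```

View pics/w1.png

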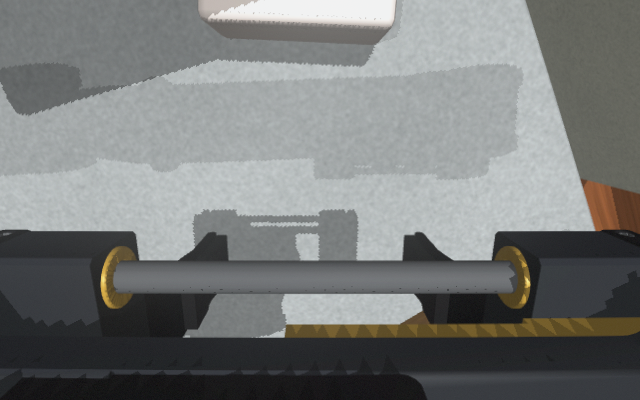

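Both calls were refused and the picture is unchanged. Each row probably needs all five fields.

Request:
send_rows:
  steps:
    - {"tx": 0,"ty": 0,"tz": -0.64,"turn": -1,"grip": 1}
    - {"tx": 0,"ty": 0,"tz": -0.64,"turn": -1,"grip": 1}
    - {"tx": 0,"ty": 0,"tz": -0.63,"turn": -1,"grip": 1}
    - {"tx": -0.53,"ty": -0.75,"tz": 0,"turn": 0,"grip": 0}
    - {"tx": -0.53,"ty": -0.75,"tz": 0,"turn": 0,"grip": 0}
    - {"tx": -0.53,"ty": -0.75,"tz": 0,"turn": 0,"grip": 0}
    - {"tx": -0.53,"ty": -0.75,"tz": 0,"turn": 0,"grip": 0}
    - {"tx": -0.53,"ty": -0.75,"tz": 0,"turn": 0,"grip": 0}
    - {"tx": -0.53,"ty": -0.75,"tz": 0,"turn": 0,"grip": 0}
    - {"tx": -0.53,"ty": -0.75,"tz": 0,"turn": 0,"grip": 0}
    - {"tx": -0.53,"ty": -0.75,"tz": 0,"turn": 0,"grip": 0}
    - {"tx": -0.53,"ty": -0.75,"tz": 0,"turn": 0,"grip": 0}

```text
time: 1.7
position: [0.5578, 0.1668, 0.3512]
tool_rot: [0.058, 3.141, 0.0]
ft_force: [1.0, 0.2, 0.3]
grip_width: 0.062
grip_force: 0.0
```

Request:
send_rows:
  steps:
    - {"tx": -0.51,"ty": -0.75,"tz": 0,"turn": 0,"grip": 0}
    - {"tx": -0.51,"ty": -0.75,"tz": 0,"turn": 0,"grip": 0}
    - {"tx": -0.51,"ty": -0.75,"tz": 0,"turn": 0,"grip": 0}
    - {"tx": 0,"ty": 0,"tz": 0,"turn": 0,"grip": 0}
    - {"tx": 0,"ty": 0,"tz": 0,"turn": 0,"grip": 0}

```text
time: 2.33
position: [0.6438, 0.0306, 0.3507]
tool_rot: [-0.058, -3.14, -0.001]
ft_force: [-0.3, 1.4, -0.5]
grip_width: 0.003
grip_force: 0.0
```

Run:
```python
from h import *
s=ctrl.get_state(); print(s['time'],s['position'],yaw(s),np.abs(s['qd']).max()); grab('wrist','w2')
```

```text
2.325 [0.64377089 0.03062043 0.35073035] 177.89217951431576 0.02513438450223078
```

View pics/w2.png

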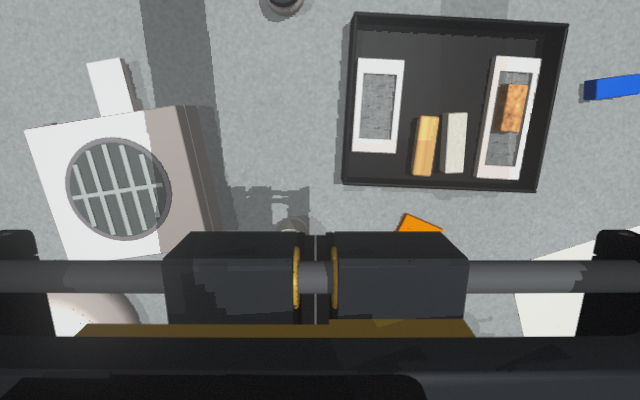

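The wrist view shows the short cassette at (379,105), mesh up, and the long one with the cork at (508,115). The brush is at (426,145) and the buffer at (454,140). The collector is at (115,185), its tongue spans (87,63) to (122,57), and the jar is at (283,3). Next I'll measure these more finely.

```bash
cat > m.py <<'E'
from h import *
def quad(v,m,z):
    c=max(cv2.findContours(m.astype(np.uint8),cv2.RETR_EXTERNAL,cv2.CHAIN_APPROX_NONE)[0],key=cv2.contourArea)
    P=ray(v,cv2.convexHull(c)[:,0].astype(float),z)[:,:2]
    (cx,cy),(w,h),a=cv2.minAreaRect((P*1000).astype(np.float32))
    return (cx/1000,cy/1000),(w,h),a
def win(v,x0,x1,y0,y1,thr):
    m=np.zeros(v['px'].shape[:2],bool); m[y0:y1,x0:x1]=v['px'][y0:y1,x0:x1].min(2)>thr
    return m
E
python3 - <<'E'
from m import *
v=load('w2'); 
m=win(v,346,412,45,165,150); print('filter',quad(v,m,.017))
m=win(v,470,548,45,190,150); print('long',quad(v,m,.017))
px=v['px']; print(px[80,60],px[80,105],px[80,160],px[123,40],px[115,160],px[140,160],px[102,90])
m=np.zeros(px.shape[:2],bool); m[5:200,335:575]=px[5:200,335:575].max(2)<75
print('tray',quad(v,m,.045))
m=win(v,75,145,40,108,205); print('tongue',quad(v,m,.03)); 
w=win(v,75,145,40,108,205); ys=[]
for r in range(70,106,5):
    c=np.where(w[r])[0]; print(r,c.min(),c.max(),ray(v,[(c.min()-.5,r),(c.max()+.5,r)],.03)[:,:2].round(4).tolist())
# front top edge: per column first bright
E=[]
for c in range(32,150,6):
    if 92<c<140: continue
    col=px[95:150,c].min(1).astype(int); g=np.diff(col); E.append((c,95+g.argmax()+.5,g.max()))
print(E); E=np.array(E); Q=ray(v,E[:,:2],.075); print(Q.round(4).tolist());
E
```

```text
filter ((0.5711214599609375, 0.11669529724121094), (60.73094177246094, 120.35546875), 85.33399963378906)
long ((0.594548583984375, 0.293275390625), (60.397300720214844, 160.77578735351562), 84.98500061035156)
[164 170 170] [228 229 229] [109 111 112] [167 172 174] [179 171 166] [177 169 164] [161 165 167]
tray ((0.5753124389648437, 0.20298452758789062), (262.86798095703125, 208.97605895996094), 85.42826843261719)
tongue ((0.5312778930664063, -0.2291154022216797), (61.205223083496094, 43.860660552978516), 6.411870956420898)
70 88 121 [[0.5117, -0.2535], [0.5136, -0.2098]]
75 90 123 [[0.5178, -0.2521], [0.5197, -0.2083]]
80 91 124 [[0.5239, -0.2519], [0.5258, -0.208]]
85 92 126 [[0.53, -0.2518], [0.532, -0.2064]]
90 94 127 [[0.5362, -0.2503], [0.5381, -0.2062]]
95 95 128 [[0.5424, -0.2502], [0.5443, -0.2059]]
100 97 130 [[0.5487, -0.2488], [0.5506, -0.2043]]
105 98 131 [[0.555, -0.2486], [0.5569, -0.204]]
[(32, np.float64(127.5), np.int64(31)), (38, np.float64(127.5), np.int64(32)), (44, np.float64(126.5), np.int64(48)), (50, np.float64(124.5), np.int64(45)), (56, np.float64(124.5), np.int64(70)), (62, np.float64(123.5), np.int64(65)), (68, np.float64(122.5), np.int64(52)), (74, np.float64(121.5), np.int64(48)), (80, np.float64(120.5), np.int64(60)), (86, np.float64(119.5), np.int64(61)), (92, np.float64(118.5), np.int64(54)), (140, np.float64(110.5), np.int64(77)), (146, np.float64(131.5), np.int64(20))]
[[0.5793, -0.3061, 0.075], [0.5796, -0.2988, 0.075], [0.5787, -0.2912, 0.075], [0.5767, -0.2833, 0.075], [0.577, -0.276, 0.075], [0.5762, -0.2685, 0.075], [0.5753, -0.261, 0.075], [0.5745, -0.2535, 0.075], [0.5737, -0.246, 0.075], [0.5728, -0.2386, 0.075], [0.572, -0.2311, 0.075], [0.5652, -0.1722, 0.075], [0.5897, -0.1689, 0.075]]
```

Run:
```python
from h import *
plan((.574,.1165,.0465),175.3)
```

```text
turn 0.34  tx 1.272 ty 1.315 tz 5.074
```

Request:
send_rows:
  steps:
    - {"tx": 0,"ty": 0,"tz": 0.5,"turn": 0.34,"grip": 0}
    - {"tx": 0.424,"ty": 0.438,"tz": 0.75,"turn": 0,"grip": 0}
    - {"tx": 0.424,"ty": 0.438,"tz": 0.75,"turn": 0,"grip": 0}
    - {"tx": 0.424,"ty": 0.439,"tz": 0.75,"turn": 0,"grip": 0}
    - {"tx": 0,"ty": 0,"tz": 0.9,"turn": 0,"grip": 0}
    - {"tx": 0,"ty": 0,"tz": 0.9,"turn": 0,"grip": 0}
    - {"tx": 0,"ty": 0,"tz": 0.52,"turn": 0,"grip": 0}
    - {"tx": 0,"ty": 0,"tz": 0,"turn": 0,"grip": 0}

```text
time: 3.38
position: [0.5716, 0.1166, 0.0447]
tool_rot: [-0.128, -3.134, 0.002]
ft_force: [-0.6, -0.2, -0.1]
grip_width: 0.009
grip_force: 0.0
```

Run:
```python
from h import *
s=ctrl.get_state(); print(s['position'],yaw(s)); plan((.574,.1165,.0262),175.3)
```

```text
[0.57163915 0.11656125 0.04470478] 175.33267983995404
turn 0.00  tx -0.039 ty 0.002 tz 0.308
```

Request:
send_rows:
  steps:
    - {"tx": -0.03,"ty": 0,"tz": 0.15,"turn": 0,"grip": 0}
    - {"tx": 0,"ty": 0,"tz": 0.15,"turn": 0,"grip": 0}
    - {"tx": 0,"ty": 0,"tz": 0,"turn": 0,"grip": 0}
    - {"tx": 0,"ty": 0.08,"tz": 0,"turn": 0,"grip": 0}
    - {"tx": 0,"ty": 0.08,"tz": 0,"turn": 0,"grip": 0}
    - {"tx": 0,"ty": 0.09,"tz": 0,"turn": 0,"grip": 0}
    - {"tx": 0,"ty": 0.09,"tz": 0,"turn": 0,"grip": 0}
    - {"tx": 0,"ty": 0.09,"tz": 0,"turn": 0,"grip": 0}
    - {"tx": 0,"ty": 0.08,"tz": 0,"turn": 0,"grip": 0}
    - {"tx": 0,"ty": 0,"tz": 0,"turn": 0,"grip": 0}

```text
time: 4.62
position: [0.5789, 0.1464, 0.0289]
tool_rot: [0.131, 3.139, 0.001]
ft_force: [-0.4, 0.3, 0.6]
grip_width: 0.003
grip_force: 0.0
```

Run:
```python
from h import *
s=ctrl.get_state(); print(s['position'],s['ft_force']); grab('scene','s1')
v=load('s1'); print(proj(v,[(.57,.117,.017),(.57,.145,.017)]))
cv2.imwrite('pics/s1c.png',cv2.resize(v['px'][110:250,260:440,::-1],None,fx=4,fy=4))
```

```text
[0.57893224 0.14641881 0.02892617] [-0.39992823  0.33907163  0.63158298]
[[338.3310204  197.89947655]
 [344.22747579 190.74189621]]
```

Lift, then look with the wrist camera from above.

Request:
send_rows:
  steps:
    - {"tx": 0,"ty": 0,"tz": -0.6,"turn": 0,"grip": 0}
    - {"tx": -0.6,"ty": 0,"tz": -0.7,"turn": 0,"grip": 0.4}
    - {"tx": -0.6,"ty": 0,"tz": -0.8,"turn": 0,"grip": 0.8}
    - {"tx": 0,"ty": 0,"tz": -0.8,"turn": 0,"grip": 0.8}
    - {"tx": 0,"ty": 0,"tz": 0,"turn": 0,"grip": 0.8}
    - {"tx": 0,"ty": 0,"tz": 0,"turn": 0,"grip": 0.8}

```text
time: 5.42
position: [0.6501, 0.1397, 0.2022]
tool_rot: [-0.132, -3.138, -0.001]
ft_force: [0.8, -0.4, 0.0]
grip_width: 0.485
grip_force: 0.0
```

Run:
```python
from h import *
s=ctrl.get_state(); print(s['position'],yaw(s),s['grip_width']); grab('wrist','w3')
```

```text
[0.65005649 0.13974984 0.20219177] 175.18808991478247 0.4850003036843944
```

View pics/w3.png

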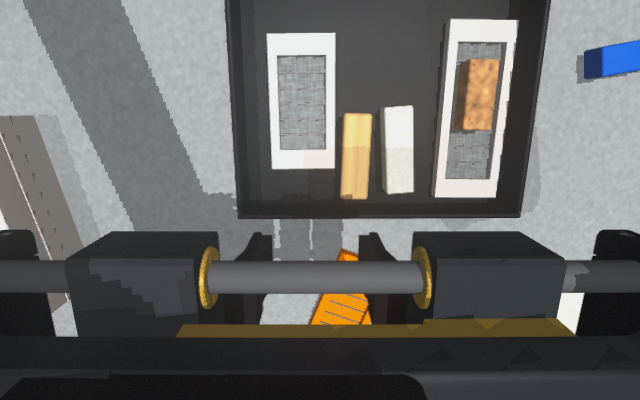

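The push worked: the short cassette now lies at (303,100), well clear of the -y wall. The brush at (356,155) is beside its far half, and the near half is free.

Run:
```python
from m import *
v=load('w3')
(c,wh,a)=quad(v,win(v,262,338,25,172,140),.017); print(c,wh,a)
y=a-90 if a>45 else a; print(y)
u=np.array([np.cos(np.radians(y)),np.sin(np.radians(y))]); g=np.array(c)-.047*u; print(g)
plan((*g,.06),y+180)
plan((*g,.0205),y+180)
px=v['px'];print([int(x) for x in px[80,225:300].min(1)])
```

```text
(0.5726748046875, 0.13404502868652343) (60.937252044677734, 119.96826171875) 85.37603759765625
-4.62396240234375
[0.52582778 0.13783397]
turn -0.02  tx 2.053 ty -0.196 tz 2.356
turn -0.02  tx 2.053 ty -0.196 tz 3.014
[181, 179, 175, 160, 86, 62, 64, 70, 66, 58, 53, 56, 52, 54, 55, 56, 53, 53, 58, 66, 67, 68, 67, 67, 68, 70, 68, 69, 68, 69, 71, 75, 80, 79, 79, 78, 78, 78, 78, 78, 80, 80, 77, 179, 239, 238, 238, 239, 239, 238, 238, 238, 218, 139, 155, 166, 169, 167, 167, 157, 142, 151, 158, 158, 154, 159, 162, 158, 151, 148, 153, 157, 151, 146, 147]
```

Request:
send_rows:
  steps:
    - {"tx": 0.68,"ty": -0.06,"tz": 0.5,"turn": 0,"grip": 0.8}
    - {"tx": 0.68,"ty": -0.07,"tz": 0.5,"turn": 0,"grip": 0.8}
    - {"tx": 0.69,"ty": -0.07,"tz": 0.5,"turn": 0,"grip": 0.8}
    - {"tx": 0,"ty": 0,"tz": 0.8,"turn": 0,"grip": 0.8}
    - {"tx": 0,"ty": 0,"tz": 0,"turn": 0,"grip": 0.8}
    - {"tx": 0,"ty": 0,"tz": 0,"turn": 0,"grip": 0.8}

```text
time: 6.22
position: [0.5278, 0.1379, 0.0657]
tool_rot: [0.133, 3.138, 0.0]
ft_force: [-0.1, 0.5, 1.1]
grip_width: 0.796
grip_force: 0.0
```

Run:
```python
from h import *
s=ctrl.get_state(); print(s['position'],yaw(s),s['grip_width']); plan((.5258,.1378,.0205),175.38)
```

```text
[0.52780222 0.13788321 0.06565628] 175.15782640691893 0.7957806435959942
turn -0.03  tx 0.033 ty -0.004 tz 0.753
```

Request:
send_rows:
  steps:
    - {"tx": 0.03,"ty": 0,"tz": 0.35,"turn": 0,"grip": 0.8}
    - {"tx": 0,"ty": 0,"tz": 0.35,"turn": 0,"grip": 0.8}
    - {"tx": 0,"ty": 0,"tz": 0,"turn": 0,"grip": 0.8}
    - {"tx": 0,"ty": 0,"tz": 0,"turn": 0,"grip": 0.8}

```text
time: 6.72
position: [0.5269, 0.1383, 0.0247]
tool_rot: [0.133, 3.136, 0.002]
ft_force: [0.0, 0.3, 0.4]
grip_width: 0.799
grip_force: 0.0
```

Request:
send_rows:
  steps:
    - {"tx": 0,"ty": 0,"tz": 0.06,"turn": 0,"grip": 0.8}
    - {"tx": 0,"ty": 0,"tz": 0,"turn": 0,"grip": 0.8}
    - {"tx": 0,"ty": 0,"tz": 0,"turn": 0,"grip": 0.5}
    - {"tx": 0,"ty": 0,"tz": 0,"turn": 0,"grip": 0.5}
    - {"tx": 0,"ty": 0,"tz": 0,"turn": 0,"grip": 0.5}
    - {"tx": 0,"ty": 0,"tz": 0,"turn": 0,"grip": 0.5}
  newtons: 25

```text
time: 7.48
position: [0.5254, 0.138, 0.0195]
tool_rot: [0.132, 3.139, 0.0]
ft_force: [-0.5, 0.5, 1.3]
grip_width: 0.687
grip_force: 25.0
```

Request:
send_rows:
  steps:
    - {"tx": 0,"ty": 0,"tz": -0.2,"turn": 0,"grip": 0.5}
    - {"tx": 0,"ty": 0,"tz": -0.5,"turn": 0,"grip": 0.5}
    - {"tx": 0,"ty": 0,"tz": -0.7,"turn": 0,"grip": 0.5}
    - {"tx": 0,"ty": 0,"tz": -0.7,"turn": 0,"grip": 0.5}
    - {"tx": 0,"ty": 0,"tz": -0.7,"turn": 0,"grip": 0.5}
    - {"tx": 0,"ty": 0,"tz": -0.3,"turn": 0,"grip": 0.5}
    - {"tx": 0,"ty": 0,"tz": 0,"turn": 0,"grip": 0.5}

```text
time: 8.35
position: [0.5258, 0.1381, 0.2062]
tool_rot: [0.132, 3.137, 0.001]
ft_force: [-0.3, -0.3, -1.3]
grip_width: 0.684
grip_force: 25.0
```

Run:
```python
from h import *
s=ctrl.get_state(); print(s['position'],yaw(s),s['grip_width'])
u=np.array([np.cos(np.radians(6.4)),np.sin(np.radians(6.4))]); m=np.array([.572,-.2245])
# leading end 20mm before mouth: origin at mouth-(80)u, tool at origin-.047u
g=m-(.02+.060+.047)*u; print(g); plan((*g,.2),186.4)
```

```text
[0.52576867 0.13808385 0.20619292] 175.16366228957776 0.6844607577928634
[ 0.44579147 -0.23865655]
turn -1.40  tx 2.025 ty -6.091 tz 0.103
```

Request:
send_rows:
  steps:
    - {"tx": 0,"ty": 0,"tz": 0,"turn": -0.7,"grip": 0.5}
    - {"tx": 0,"ty": 0,"tz": 0,"turn": -0.7,"grip": 0.5}
    - {"tx": 0.2,"ty": -0.6,"tz": 0,"turn": 0,"grip": 0.5}
    - {"tx": 0.2,"ty": -0.6,"tz": 0,"turn": 0,"grip": 0.5}
    - {"tx": 0.2,"ty": -0.6,"tz": 0,"turn": 0,"grip": 0.5}
    - {"tx": 0.2,"ty": -0.6,"tz": 0,"turn": 0,"grip": 0.5}
    - {"tx": 0.2,"ty": -0.6,"tz": 0,"turn": 0,"grip": 0.5}
    - {"tx": 0.2,"ty": -0.6,"tz": 0,"turn": 0,"grip": 0.5}
    - {"tx": 0.2,"ty": -0.6,"tz": 0,"turn": 0,"grip": 0.5}
    - {"tx": 0.2,"ty": -0.6,"tz": 0,"turn": 0,"grip": 0.5}
    - {"tx": 0.2,"ty": -0.6,"tz": 0,"turn": 0,"grip": 0.5}
    - {"tx": 0.2,"ty": -0.6,"tz": 0,"turn": 0,"grip": 0.5}

```text
time: 9.85
position: [0.4444, -0.2337, 0.203]
tool_rot: [0.174, -3.133, -0.002]
ft_force: [1.1, -0.9, -1.5]
grip_width: 0.686
grip_force: 25.0
```

Run:
```python
from h import *
s=ctrl.get_state(); print(s['position'],yaw(s),s['grip_width'],s['ft_force'])
plan((.4458,-.2387,.075),186.4)
```

```text
[ 0.44435771 -0.23373328  0.20304903] -173.6264649611163 0.6857302275320721 [ 1.12213976 -0.88924468 -1.49743394]
turn -0.00  tx -0.015 ty -0.085 tz 2.134
```

Request:
send_rows:
  steps:
    - {"tx": 0,"ty": -0.07,"tz": 0.6,"turn": 0,"grip": 0.5}
    - {"tx": 0,"ty": 0,"tz": 0.7,"turn": 0,"grip": 0.5}
    - {"tx": 0,"ty": 0,"tz": 0.6,"turn": 0,"grip": 0.5}
    - {"tx": 0,"ty": 0,"tz": 0.3,"turn": 0,"grip": 0.5}
    - {"tx": 0,"ty": 0,"tz": 0,"turn": 0,"grip": 0.5}
    - {"tx": 0,"ty": 0,"tz": 0,"turn": 0,"grip": 0.5}

```text
time: 10.6
position: [0.4472, -0.2377, 0.0743]
tool_rot: [-0.174, 3.135, -0.001]
ft_force: [0.5, 0.3, -0.9]
grip_width: 0.689
grip_force: 25.0
```

Run:
```python
from h import *
s=ctrl.get_state(); print(s['position'],yaw(s),s['grip_width'],s['ft_force'])
for n in('scene','side'): grab(n,n+'2')
a=load('scene2')['px'][215:395,150:390,::-1]; b=load('side2')['px'][110:220,300:460,::-1]
a=cv2.resize(a,None,fx=3,fy=3,interpolation=2)[:, :720]; b=cv2.resize(b,None,fx=5,fy=5,interpolation=2)
cv2.imwrite('pics/a2.png',a); cv2.imwrite('pics/b2.png',b)
```

```text
[ 0.44723895 -0.23772488  0.07430407] -173.63344252279884 0.688573189037135 [ 0.45098343  0.26026176 -0.87202479]
```

View pics/a2.png

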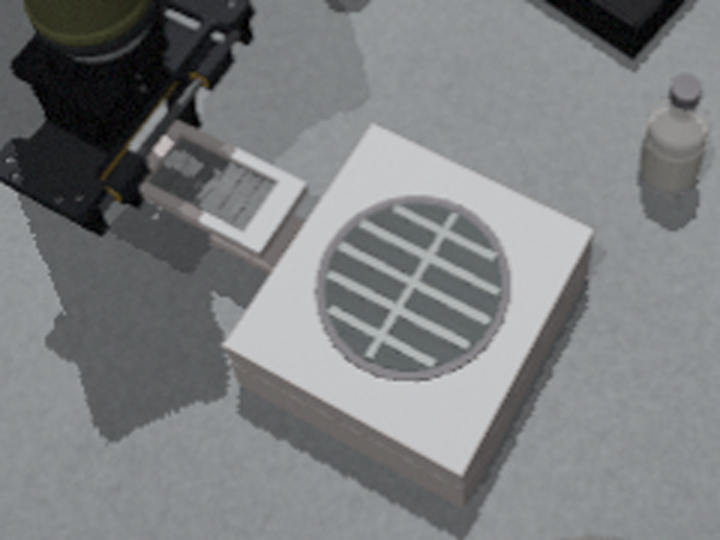

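View pics/b2.png

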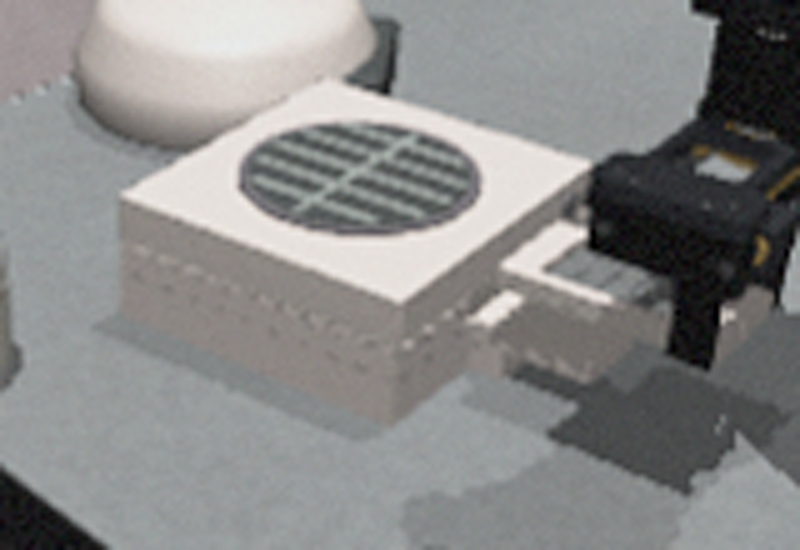

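The cassette is held level and mesh up, with its leading corners in the scene crop at (305,183) and (262,252). Its front is short of the face, whose top edge runs (375,125) to (228,347). I'll measure both at nearly the same height in the same camera.

Run:
```python
from m import *
v=load('scene2'); px=v['px'].astype(int)
m=win(v,215,360,250,380,196); (c,wh,a)=quad(v,cv2.morphologyEx(m.astype(np.uint8),cv2.MORPH_OPEN,np.ones((3,3))),.075); print('top',c,wh,a)
v0=load('scene0'); m0=win(v0,215,360,250,380,196); print('top0',quad(v0,cv2.morphologyEx(m0.astype(np.uint8),cv2.MORPH_OPEN,np.ones((5,5))),.075))
a=np.radians(a if a<45 else a-90); u=np.array([np.cos(a),np.sin(a)]); n=np.array([-u[1],u[0]])
print('face mid',np.array(c)-.09*u)
z=.072; q=ray(v,[(251.7,276),(237.3,299)],z); print('filter corners eye',q[:,:2].round(4).tolist(), 'mid rel', (q[:,:2].mean(0)-c)@u,(q[:,:2].mean(0)-c)@n)
m=win(v,205,256,255,302,170)&(np.add.outer(np.arange(400),np.zeros(640))>0)
print('filter',quad(v,m,z))
print(proj(v,[(.5535+.03*n[0],-.2258+.03*n[1],z),(.5535-.03*n[0],-.2258-.03*n[1],z)]))
for r in range(258,304,3): print(r,px[r,205:262].min(1).tolist())
```

```text
top (0.6584414672851563, -0.19869036865234374) (174.84849548339844, 146.8751678466797) 6.392256736755371Traceback (most recent call last):
  File "<stdin>", line 4, in <module>
  File "m.py", line 3, in quad
    c=max(cv2.findContours(m.astype(np.uint8),cv2.RETR_EXTERNAL,cv2.CHAIN_APPROX_NONE)[0],key=cv2.contourArea)
ValueError: max() iterable argument is empty
```

Run:
```python
from m import *
v=load('scene2'); px=v['px'].astype(int)
for t in (178,184,190):
    m=win(v,215,360,250,380,t); k=cv2.morphologyEx(m.astype(np.uint8),cv2.MORPH_OPEN,np.ones((3,3)))
    k[:,:]=k; (c,wh,a)=quad(v,k,.075); print(t,'top',c,wh,a)
print(px[290,215:300].min(1).tolist()); print(px[350,225:300].min(1).tolist())
a=np.radians(6.4); u=np.array([np.cos(a),np.sin(a)]); n=np.array([-u[1],u[0]])
z=.072; q=ray(v,[(251.7,276),(237.3,299)],z); print('corners eye',q[:,:2].round(4).tolist())
e=np.array([[275,256.7],[226,330.7],[347.3,293],[304,373]]); print('top corners eye',ray(v,e,.075)[:,:2].round(4).tolist())
print('pred',proj(v,[(.5535+.03*n[0],-.2258+.03*n[1],z),(.5535-.03*n[0],-.2258-.03*n[1],z)]))
```

```text
178 top (0.660110107421875, -0.2167805633544922) (177.41314697265625, 188.16542053222656) 6.4777045249938965
184 top (0.660177001953125, -0.21698468017578126) (177.0865020751953, 187.300537109375) 6.371835708618164
190 top (0.66031103515625, -0.21691844177246095) (176.16915893554688, 186.3976593017578) 6.440831184387207
[87, 103, 112, 130, 161, 189, 197, 198, 198, 197, 194, 187, 162, 131, 127, 127, 134, 169, 196, 198, 198, 199, 198, 198, 197, 198, 190, 154, 92, 90, 103, 106, 107, 108, 108, 135, 180, 198, 198, 197, 199, 198, 197, 197, 198, 198, 197, 197, 188, 160, 135, 130, 124, 110, 116, 156, 171, 170, 171, 166, 146, 110, 90, 93, 93, 94, 94, 95, 96, 95, 97, 97, 96, 99, 106, 113, 141, 165, 170, 170, 167, 151, 138, 158, 162]
[143, 144, 141, 134, 99, 89, 93, 94, 92, 91, 91, 91, 95, 93, 93, 90, 93, 99, 99, 99, 101, 101, 100, 99, 97, 102, 101, 101, 104, 105, 101, 103, 102, 101, 99, 116, 156, 185, 194, 196, 197, 195, 196, 196, 195, 196, 196, 195, 196, 196, 196, 196, 195, 196, 196, 195, 196, 196, 196, 196, 196, 196, 195, 195, 196, 196, 196, 196, 196, 196, 195, 195, 196, 196, 196]
corners eye [[0.5515, -0.1977], [0.5604, -0.2553]]
top corners eye [[0.5649, -0.1337], [0.5869, -0.3202], [0.7407, -0.1171], [0.7605, -0.2999]]
pred [[251.7239509  275.0827756 ]
 [235.86767767 298.18331526]]
```

```bash
cat >> m.py <<'E'
def sub(v,x0,x1,y0,y1,thr,z,seed,f=8):
    im=v['px'][y0:y1,x0:x1].min(2).astype(np.float32); im=cv2.resize(im,None,fx=f,fy=f,interpolation=cv2.INTER_LINEAR)
    n,L=cv2.connectedComponents((im>thr).astype(np.uint8),connectivity=4); sx,sy=int((seed[0]-x0+.5)*f),int((seed[1]-y0+.5)*f)
    m=(L==L[sy,sx]).astype(np.uint8); c=max(cv2.findContours(m,0,1)[0],key=cv2.contourArea)
    h=(cv2.convexHull(c)[:,0]+.5)/f-.5+[x0,y0]
    (cx,cy),w,a=cv2.minAreaRect((ray(v,h,z)[:,:2]*1000).astype(np.float32)); return np.array([cx,cy]),w,a
E
python3 - <<'E'
from m import *
v=load('scene2')
for t in(145,155):
    c,w,a=sub(v,215,375,250,385,t,.075,(300,360)); print(c.round(1),w,a)
    f,fw,fa=sub(v,195,256,252,305,t,.072,(234,290)); print(f.round(1),fw,fa)
    A=np.radians(a if a<45 else a-90); n=np.array([-np.sin(A),np.cos(A)]); print('lateral mm',(f-c)@n)
E
```

```text
[ 657.  -211.6] (187.2224884033203, 201.33546447753906) 6.47756814956665
[ 524.5 -228.7] (62.4859504699707, 64.23197174072266) 6.667530536651611
lateral mm -2.047552197148724
[ 659.7 -216.3] (181.2483673095703, 190.7005157470703) 6.464945316314697
[ 524.4 -229.5] (60.442012786865234, 61.97975540161133) 6.661757469177246
lateral mm 2.1411456610910213
```

Request:
send_rows:
  steps:
    - {"tx": 0,"ty": -0.03,"tz": 0.15,"turn": 0,"grip": 0.5}
    - {"tx": 0,"ty": 0,"tz": 0.2,"turn": 0,"grip": 0.5}
    - {"tx": 0,"ty": 0,"tz": 0.1,"turn": 0,"grip": 0.5}
    - {"tx": 0,"ty": 0,"tz": 0,"turn": 0,"grip": 0.5}
    - {"tx": 0,"ty": 0,"tz": 0,"turn": 0,"grip": 0.5}

```text
time: 11.32
position: [0.4467, -0.2392, 0.0464]
tool_rot: [-0.174, 3.137, -0.0]
ft_force: [0.1, 0.3, -0.7]
grip_width: 0.69
grip_force: 25.0
```

```bash
cat > st.py <<'E'
from h import *
s=ctrl.get_state(); p=s['position']; a=np.radians(6.44); u=np.array([np.cos(a),np.sin(a)]); n=np.array([-u[1],u[0]])
d=p[:2]-np.array([.571,-.226])
print('t%.2f pos'%s['time'],p.round(4),'yaw %.2f'%yaw(s),'along %.1f lat %.1f mm'%(d@u*1e3,d@n*1e3),'F',s['ft_force'].round(2),'M',s['torque'].round(2),'g%.3f'%s['grip_width'])
E
python3 st.py
```

```text
t11.32 pos [ 0.4467 -0.2392  0.0464] yaw -173.64 along -125.0 lat 0.8 mm F [ 0.09  0.26 -0.7 ] M [-0.02  0.1   0.03] g0.690
```

Request:
send_rows:
  steps:
    - {"tx": -0.1,"ty": 0,"tz": 0,"turn": 0,"grip": 0.5}
    - {"tx": -0.1,"ty": 0,"tz": 0,"turn": 0,"grip": 0.5}
    - {"tx": -0.05,"ty": 0,"tz": 0,"turn": 0,"grip": 0.5}
    - {"tx": 0,"ty": 0,"tz": 0,"turn": 0,"grip": 0.5}

```text
time: 11.82
position: [0.4619, -0.2373, 0.0464]
tool_rot: [-0.175, 3.137, -0.0]
ft_force: [-0.2, 0.4, -1.7]
grip_width: 0.691
grip_force: 25.0
```

```bash
python3 st.py
python3 - <<'E'
from m import *
grab('scene','s3'); v=load('s3'); z=.0439
c=np.array([659.7,-216.3]); A=np.radians(6.46); n=np.array([-np.sin(A),np.cos(A)])
for t in (150,160):
    f,fw,fa=sub(v,195,262,252,312,t,z,(238,297)); print(f.round(1),fw,fa)
print(v['px'][290,195:262].min(1).tolist())
E
```

```text
t11.82 pos [ 0.4619 -0.2373  0.0464] yaw -173.60 along -109.7 lat 1.0 mm F [-0.2   0.37 -1.72] M [0.01 0.08 0.03] g0.691
[ 498.9 -228.9] (155.3372344970703, 143.73922729492188) 34.585201263427734
[ 498.9 -228.9] (155.4423828125, 143.73997497558594) 34.585201263427734
[49, 45, 32, 25, 17, 11, 11, 13, 14, 15, 52, 91, 95, 94, 101, 105, 108, 109, 108, 108, 105, 102, 88, 70, 65, 63, 64, 67, 75, 90, 106, 120, 124, 125, 126, 125, 117, 102, 108, 125, 126, 127, 128, 129, 127, 127, 127, 124, 123, 125, 146, 181, 197, 198, 198, 193, 193, 198, 198, 198, 198, 198, 199, 199, 198, 198, 197]
```

Request:
send_rows:
  steps:
    - {"tx": -0.03,"ty": 0,"tz": 0,"turn": 0,"grip": 0.5}
    - {"tx": -0.03,"ty": 0,"tz": 0,"turn": 0,"grip": 0.5}
    - {"tx": -0.03,"ty": 0,"tz": 0,"turn": 0,"grip": 0.5}
    - {"tx": 0,"ty": 0,"tz": 0,"turn": 0,"grip": 0.5}

```text
time: 12.38
position: [0.4671, -0.2368, 0.0464]
tool_rot: [-0.175, 3.137, -0.0]
ft_force: [-0.4, 0.3, -0.3]
grip_width: 0.685
grip_force: 25.0
```

```bash
python3 st.py
```

```text
t12.38 pos [ 0.4671 -0.2368  0.0464] yaw -173.62 along -104.4 lat 1.0 mm F [-0.38  0.3  -0.26] M [0.03 0.09 0.02] g0.685
```

Request:
send_rows:
  steps:
    - {"tx": -0.03,"ty": 0,"tz": 0,"turn": 0,"grip": 0.5}
    - {"tx": -0.03,"ty": 0,"tz": 0,"turn": 0,"grip": 0.5}
    - {"tx": -0.03,"ty": 0,"tz": 0,"turn": 0,"grip": 0.5}
    - {"tx": 0,"ty": 0,"tz": 0,"turn": 0,"grip": 0.5}

```text
time: 12.88
position: [0.4725, -0.2362, 0.0464]
tool_rot: [-0.175, 3.137, -0.0]
ft_force: [0.2, 0.3, -0.5]
grip_width: 0.691
grip_force: 25.0
```

```bash
python3 st.py
```

```text
t12.88 pos [ 0.4725 -0.2362  0.0464] yaw -173.62 along -99.0 lat 0.9 mm F [ 0.21  0.27 -0.51] M [0.02 0.11 0.01] g0.691
```

Request:
send_rows:
  steps:
    - {"tx": -0.08,"ty": 0,"tz": 0,"turn": 0,"grip": 0.5}
    - {"tx": -0.08,"ty": 0,"tz": 0,"turn": 0,"grip": 0.5}
    - {"tx": -0.08,"ty": 0,"tz": 0,"turn": 0,"grip": 0.5}
    - {"tx": -0.08,"ty": 0,"tz": 0,"turn": 0,"grip": 0.5}
    - {"tx": -0.08,"ty": 0,"tz": 0,"turn": 0,"grip": 0.5}
    - {"tx": 0,"ty": 0,"tz": 0,"turn": 0,"grip": 0.5}

```text
time: 13.62
position: [0.4966, -0.2334, 0.0463]
tool_rot: [-0.175, 3.137, -0.0]
ft_force: [-0.6, 0.2, -1.0]
grip_width: 0.688
grip_force: 25.0
```

```bash
python3 st.py
```

```text
t13.62 pos [ 0.4966 -0.2334  0.0463] yaw -173.61 along -74.8 lat 1.0 mm F [-0.58  0.19 -0.96] M [0.07 0.09 0.06] g0.688
```

Request:
send_rows:
  steps:
    - {"tx": -0.1,"ty": 0,"tz": 0,"turn": 0,"grip": 0.5}
    - {"tx": -0.1,"ty": 0,"tz": 0,"turn": 0,"grip": 0.5}
    - {"tx": -0.1,"ty": 0,"tz": 0,"turn": 0,"grip": 0.5}
    - {"tx": -0.1,"ty": 0,"tz": 0,"turn": 0,"grip": 0.5}
    - {"tx": -0.1,"ty": 0,"tz": 0,"turn": 0,"grip": 0.5}
    - {"tx": 0,"ty": 0,"tz": 0,"turn": 0,"grip": 0.5}

```text
time: 14.38
position: [0.5265, -0.2301, 0.0463]
tool_rot: [-0.175, 3.136, -0.0]
ft_force: [-0.2, -0.2, -1.5]
grip_width: 0.689
grip_force: 25.0
```

Request:
send_rows:
  steps:
    - {"tx": -0.1,"ty": 0,"tz": 0,"turn": 0,"grip": 0.5}
    - {"tx": -0.1,"ty": 0,"tz": 0,"turn": 0,"grip": 0.5}
    - {"tx": -0.1,"ty": 0,"tz": 0,"turn": 0,"grip": 0.5}
    - {"tx": -0.1,"ty": 0,"tz": 0,"turn": 0,"grip": 0.5}
    - {"tx": -0.05,"ty": 0,"tz": 0,"turn": 0,"grip": 0.5}
    - {"tx": 0,"ty": 0,"tz": 0,"turn": 0,"grip": 0.5}

```text
time: 15.12
position: [0.553, -0.2272, 0.0463]
tool_rot: [0.175, -3.137, 0.0]
ft_force: [-0.4, -0.3, -1.3]
grip_width: 0.687
grip_force: 25.0
```

```bash
python3 st.py
```

```text
t15.12 pos [ 0.553  -0.2272  0.0463] yaw -173.62 along -18.0 lat 0.9 mm F [-0.4  -0.32 -1.35] M [ 0.04  0.04 -0.02] g0.687
```

Request:
send_rows:
  steps:
    - {"tx": 0,"ty": 0,"tz": 0.02,"turn": 0,"grip": 0.5}
    - {"tx": 0,"ty": 0,"tz": 0,"turn": 0,"grip": 0.9}
    - {"tx": 0,"ty": 0,"tz": 0,"turn": 0,"grip": 0.9}
    - {"tx": 0,"ty": 0,"tz": -0.2,"turn": 0,"grip": 0.9}
    - {"tx": 0,"ty": 0,"tz": -0.4,"turn": 0,"grip": 0.9}
    - {"tx": 0.3,"ty": 0,"tz": 0,"turn": 0,"grip": 0.9}
    - {"tx": 0.3,"ty": 0,"tz": 0,"turn": 0,"grip": 0}
    - {"tx": 0,"ty": -0.015,"tz": 0,"turn": 0,"grip": 0}
    - {"tx": 0,"ty": 0,"tz": 0,"turn": 0,"grip": 0}
    - {"tx": 0,"ty": 0,"tz": 0,"turn": 0,"grip": 0}
    - {"tx": 0,"ty": 0,"tz": 0,"turn": 0,"grip": 0}

```text
time: 16.5
position: [0.5175, -0.232, 0.0811]
tool_rot: [0.175, -3.137, 0.0]
ft_force: [0.1, -0.1, -0.1]
grip_width: 0.416
grip_force: 0.0
```

```bash
python3 st.py; python3 -c "
from h import *
grab('side','side4');grab('scene','scene4')
a=cv2.resize(load('scene4')['px'][240:320,190:290,::-1],None,fx=4,fy=4,interpolation=2);b=cv2.resize(load('side4')['px'][130:210,360:460,::-1],None,fx=4,fy=4,interpolation=2)
cv2.imwrite('pics/c4.png',np.hstack([a,b]))"
```

```text
t16.50 pos [ 0.5175 -0.232   0.0811] yaw -173.60 along -53.8 lat 0.1 mm F [ 0.08 -0.14 -0.07] M [ 0.01 -0.03 -0.04] g0.416
```

View pics/c4.png

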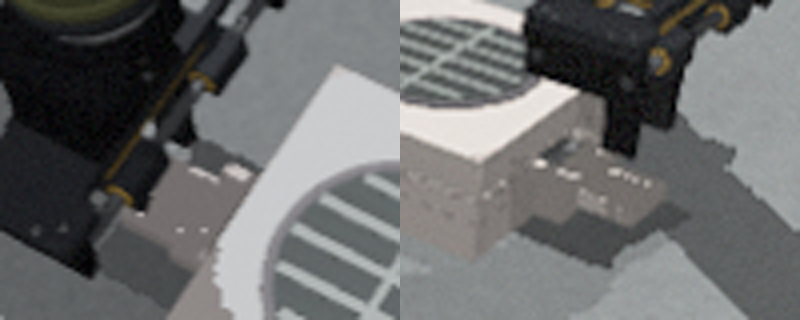

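The cassette sits in the slot on the tongue with its rear end sticking out. Next I'll shut the fingers, lower them behind it and push.

Request:
send_rows:
  steps:
    - {"tx": 0,"ty": 0,"tz": 0,"turn": 0,"grip": 0}
    - {"tx": 0,"ty": 0,"tz": 0,"turn": 0,"grip": 0}
    - {"tx": 0,"ty": 0,"tz": 0,"turn": 0,"grip": 0}
    - {"tx": 0,"ty": 0,"tz": 0.25,"turn": 0,"grip": 0}
    - {"tx": 0,"ty": 0,"tz": 0.2,"turn": 0,"grip": 0}
    - {"tx": 0,"ty": 0,"tz": 0.1,"turn": 0,"grip": 0}
    - {"tx": 0,"ty": 0,"tz": 0,"turn": 0,"grip": 0}

```text
time: 17.48
position: [0.5165, -0.232, 0.0473]
tool_rot: [0.174, -3.135, -0.001]
ft_force: [0.8, -0.3, 1.2]
grip_width: 0.004
grip_force: 0.0
```

```bash
python3 st.py
```

```text
t17.48 pos [ 0.5165 -0.232   0.0473] yaw -173.64 along -54.8 lat 0.1 mm F [ 0.8  -0.25  1.17] M [-0.04  0.03  0.04] g0.004
```

Push about 33 mm, to about -22.

Request:
send_rows:
  steps:
    - {"tx": -0.08,"ty": 0,"tz": 0,"turn": 0,"grip": 0}
    - {"tx": -0.08,"ty": 0,"tz": 0,"turn": 0,"grip": 0}
    - {"tx": -0.08,"ty": 0,"tz": 0,"turn": 0,"grip": 0}
    - {"tx": -0.08,"ty": 0,"tz": 0,"turn": 0,"grip": 0}
    - {"tx": -0.08,"ty": 0,"tz": 0,"turn": 0,"grip": 0}
    - {"tx": -0.08,"ty": 0,"tz": 0,"turn": 0,"grip": 0}
    - {"tx": -0.06,"ty": 0,"tz": 0,"turn": 0,"grip": 0}
    - {"tx": 0,"ty": 0,"tz": 0,"turn": 0,"grip": 0}

```text
time: 18.48
position: [0.5501, -0.2283, 0.0481]
tool_rot: [-0.175, 3.136, -0.0]
ft_force: [-0.0, -0.1, 0.2]
grip_width: 0.007
grip_force: 0.0
```

```bash
python3 st.py
```

```text
t18.48 pos [ 0.5501 -0.2283  0.0481] yaw -173.61 along -21.1 lat 0.0 mm F [-0.03 -0.12  0.17] M [ 0.06 -0.06 -0.02] g0.007
```

Now 1 mm steps, watching the force.

Request:
send_rows:
  steps:
    - {"tx": -0.017,"ty": 0,"tz": 0,"turn": 0,"grip": 0}
    - {"tx": -0.017,"ty": 0,"tz": 0,"turn": 0,"grip": 0}
    - {"tx": -0.017,"ty": 0,"tz": 0,"turn": 0,"grip": 0}
    - {"tx": 0,"ty": 0,"tz": 0,"turn": 0,"grip": 0}

```text
time: 18.98
position: [0.5526, -0.2281, 0.0481]
tool_rot: [-0.175, 3.136, 0.0]
ft_force: [-0.4, 0.1, -0.6]
grip_width: 0.004
grip_force: 0.3
```

Request:
send_rows:
  steps:
    - {"tx": -0.017,"ty": 0,"tz": 0,"turn": 0,"grip": 0}
    - {"tx": 0,"ty": 0,"tz": 0,"turn": 0,"grip": 0}

```text
time: 19.23
position: [0.5536, -0.228, 0.0481]
tool_rot: [-0.175, 3.136, 0.0]
ft_force: [-0.3, -0.5, -0.9]
grip_width: 0.005
grip_force: 0.2
```

Request:
send_rows:
  steps:
    - {"tx": -0.01,"ty": 0,"tz": 0,"turn": 0,"grip": 0}
    - {"tx": 0,"ty": 0,"tz": 0,"turn": 0,"grip": 0}

```text
time: 19.48
position: [0.554, -0.228, 0.0481]
tool_rot: [-0.175, 3.137, 0.0]
ft_force: [0.3, 0.6, -0.9]
grip_width: 0.009
grip_force: 0.3
```

```bash
python3 st.py
```

```text
t19.48 pos [ 0.554  -0.228   0.0481] yaw -173.63 along -17.1 lat -0.1 mm F [ 0.26  0.59 -0.86] M [ 0.03  0.11 -0.02] g0.009
```

Request:
send_rows:
  steps:
    - {"tx": -0.01,"ty": 0,"tz": 0,"turn": 0,"grip": 0}
    - {"tx": 0,"ty": 0,"tz": 0,"turn": 0,"grip": 0}

```text
time: 19.73
position: [0.5547, -0.2279, 0.0482]
tool_rot: [-0.175, 3.136, 0.0]
ft_force: [-0.4, 1.0, -1.3]
grip_width: 0.003
grip_force: 0.2
```

Request:
send_rows:
  steps:
    - {"tx": -0.01,"ty": 0,"tz": 0,"turn": 0,"grip": 0}
    - {"tx": 0,"ty": 0,"tz": 0,"turn": 0,"grip": 0}

```text
time: 19.98
position: [0.555, -0.2279, 0.0482]
tool_rot: [0.174, -3.137, -0.0]
ft_force: [-1.0, 0.3, 0.8]
grip_width: 0.007
grip_force: 0.6
```

Request:
send_rows:
  steps:
    - {"tx": -0.01,"ty": 0,"tz": 0,"turn": 0,"grip": 0}
    - {"tx": 0,"ty": 0,"tz": 0,"turn": 0,"grip": 0}

```text
time: 20.23
position: [0.5551, -0.2279, 0.0481]
tool_rot: [0.174, -3.136, -0.001]
ft_force: [-3.8, 0.3, 2.2]
grip_width: 0.003
grip_force: 1.9
```

Request:
send_rows:
  steps:
    - {"tx": -0.01,"ty": 0,"tz": 0,"turn": 0,"grip": 0}
    - {"tx": 0,"ty": 0,"tz": 0,"turn": 0,"grip": 0}

```text
time: 20.48
position: [0.5551, -0.2279, 0.0481]
tool_rot: [0.174, -3.134, -0.001]
ft_force: [-6.2, 1.1, 4.7]
grip_width: 0.007
grip_force: 2.9
```

Request:
send_rows:
  steps:
    - {"tx": -0.01,"ty": 0,"tz": 0,"turn": 0,"grip": 0}
    - {"tx": 0,"ty": 0,"tz": 0,"turn": 0,"grip": 0}

```text
time: 20.72
position: [0.5552, -0.2279, 0.0481]
tool_rot: [0.173, -3.133, -0.002]
ft_force: [-7.5, 0.8, 5.3]
grip_width: 0.002
grip_force: 3.5
```

The force rises with no movement and the position matches the seated depth. I'll back off, rise and check with one last picture.

Request:
send_rows:
  steps:
    - {"tx": 0.1,"ty": 0,"tz": 0,"turn": 0,"grip": 0}
    - {"tx": 0.3,"ty": 0,"tz": 0,"turn": 0,"grip": 0}
    - {"tx": 0,"ty": 0,"tz": -0.8,"turn": 0,"grip": 0}
    - {"tx": 0,"ty": 0,"tz": -0.9,"turn": 0,"grip": 0}
    - {"tx": 0,"ty": 0.3,"tz": -0.9,"turn": 0,"grip": 0}
    - {"tx": -0.5,"ty": 0.5,"tz": -0.6,"turn": 0,"grip": 0}
    - {"tx": -0.5,"ty": 0.5,"tz": 0,"turn": 0,"grip": 0}
    - {"tx": -0.3,"ty": 0.5,"tz": 0,"turn": 0,"grip": 0}
    - {"tx": 0,"ty": 0,"tz": 0,"turn": 0,"grip": 0}
    - {"tx": 0,"ty": 0,"tz": 0,"turn": 0,"grip": 0}

```text
time: 21.98
position: [0.5987, -0.1152, 0.2403]
tool_rot: [-0.174, 3.136, -0.001]
ft_force: [0.4, -0.6, 0.9]
grip_width: 0.01
grip_force: 0.0
```

```bash
python3 st.py
python3 - <<'E'
from h import *
grab('wrist','w5'); v=load('w5')
m=np.array([.571,-.226]);a=np.radians(6.44);u=np.array([np.cos(a),np.sin(a)]);n=np.array([-u[1],u[0]])
print(proj(v,[(*(m-.006*u+k*n),.042) for k in(-.03,.03)]))
cv2.imwrite('pics/w5v.png',v['px'][:,:,::-1])
E
```

```text
t21.98 pos [ 0.5987 -0.1152  0.2403] yaw -173.66 along 39.9 lat 107.0 mm F [ 0.41 -0.58  0.92] M [-0.01  0.03  0.03] g0.010
[[174.63091586 136.27780879]
 [235.75771971 136.02335121]]
```

View pics/w5v.png

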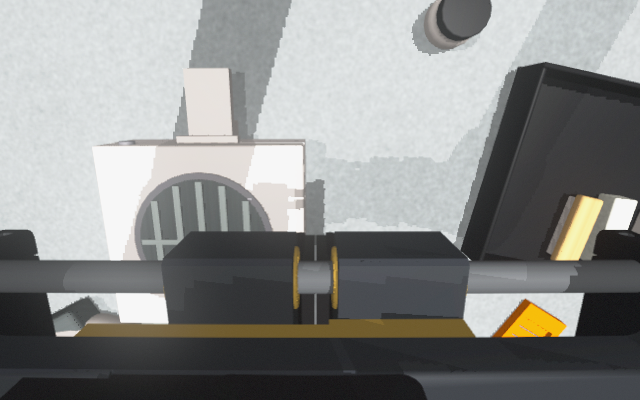

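The cassette end shows as a strip at about (176–239, 136), where the projection puts a seated cassette (175–236, 136). It stands square to the face, and the robot is clear of everything. I'm handing the job in.

```bash
python3 -c "
from bench import ctrl
print(ctrl.close_job())"
```

```text
the job is handed in; nothing more can be done
None
```

The short cassette is in the dust collector's slot, mesh side up and fully home against the stop; I pushed it in with under 10 N, the robot is clear of everything, and the job was handed in at about 22 s (no verdict came back).

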